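# Null the portion balance with its sprung crank

## Robot

A 6-joint arm with a two-finger parallel gripper is mounted at the origin on the work surface. World frame = base frame: x ahead of the robot, y to its left, z up, the work surface at z = 0. Lengths are in mm, angles in rad, forces in N, time in s.
With the tool pointing down it reaches from about 275 to 1000 mm from the base axis. Payload 8.4 kg.
Tool frame: the origin (TCP) lies between the finger pads; the fingertips stand 17 mm ahead of it and the grasp point (between the pads) lies 2 mm behind it; z points along the fingers, y is the line along which they close (so a half turn about z gives the same grasp; the last joint's range is limited). The gripper opens to 85 mm and grips with 20 to 120 N. Pads are 22 mm wide; open, the fingers measure 114 mm over their backs; the gripper's body (76 mm by 85 mm) begins 54 mm behind the grasp point. The pads swing forward as they close: fully open they stand 13 mm farther back than shut.
Start: joints at [1.28, 0.353, 1.633, -0, 1.155, -0.002], TCP at [178, 599.119, 248.281] pointing down, gripper open.
Joint ranges: [-2.63, 2.63], [-0.92, 2.1], [0.06, 2.66], [-1.3, 4.44], [0, 2.69], [-3.02, 3.02]. Speed limits (rad/s): [2.22, 2.22, 2.79, 3.14, 3.14, 3.14].

## Interface

Orientations are given as [roll, pitch, yaw] about the fixed x, y, z axes, in that order (R = Rz(yaw) Ry(pitch) Rx(roll)).
In Python, from rig import sense, grab_frame, sign_off gives the robot as it stands. The module is installed in compiled form; this text tells all that it offers.
- The arm moves only by the tool send_rows, never from a script. Its argument "moves" is a list that holds one entry, the list of rows, each a list of 7 numbers: the shift along the world's x, y, z in m, then the turn, a rotation vector about the world's x, y, z in rad, then the opening, from -1 (shut) to 1 (fully open). In form: [[[dx, dy, dz, rx, ry, rz, jaw], ...]]. A call has 1 to 10 rows; each row shifts and turns the commanded pose from where the row before left it; what a row does not reach is not made up. A row lasts 1/10 s, in which the tool goes at most 50 mm and 8.59 degrees, less where a joint would pass 70% of its speed; a pose out of reach is approached as far as the arm can. A call with a gripper value outside its range is refused whole. The fingers move at their own pace and stop on an object; "grip_force" is the grip in N (left out, the last holds). Time passes only in rows, so rows that do not move let the fingers close. It gives the time, the measured TCP pose, the force, the opening and the grip force at its end, in the units of the state.
- sense(): the state, without advancing time (a new reading comes with each control period).
- grab_frame(name): name is "scene" or "top" or "wrist"; returns a dict with "img" (420x560x3 uint8, red, green, blue), "mtx" (3x3 intrinsics, pixels), "rvec" (rotation vector, rad) and "tvec" (3), from world to camera coordinates, as OpenCV has them; the wrist camera has in their place "T_tool_cam" (4x4, takes a point from camera to tool coordinates, whose origin is the TCP and whose axes are the flange's). Camera axes: x right, y down, z forward; pixel columns grow to the right and rows downward; lengths in mm; the calibration is good to about 2 mm. A picture is of the moment at which its call begins: read the wrist's pose just before it. There is no depth.
- sign_off(): hands the job in; it is judged then, once.
The state is a dict: "clock": time; "qpos": joint angles; "qvel": joint speeds; "joint_efforts": joint torques, N m; "eef_pos": TCP position; "tcp_rot": TCP orientation; "contact_force": force on the tool from outside, world axes, zero at the start; "wrist_torque": the same for the moment, N m; "opening": opening from 0.0 (shut) to 1.0 (fully open); "grasp_force": force on a finger pad.
Only numpy, scipy, OpenCV 4.12 (cv2) and the standard library are available. Lean on these libraries where they do the work, as an engineer would, in place of code of your own. Each camera call takes 0.05 s, during which the arm holds its last target. There are 200 camera calls.

## Task

Weigh the lidded meal tub on the kitchen portion balance: with its sprung crank bring the top-heavy beam level, so that the pointer stands on the broad centre mark, and keep it level for at least six seconds without a break. Then lower the beam gently back to where it began, resting on the stop under the tub's side, and let go of the crank; never let the beam slam or move fast, touch the balance's beam, pans and loads with nothing, and leave the other kitchen things alone.

Things in the scene. Friction and masses are not known exactly. Their poses are not given: they have to be found in the camera images.
- balance: Stand of a two-pan portion balance, fixed at a varying place and yaw: white base plate 200 mm (x) by 440 mm (y) by 16 mm. Origin: centre of its underside, on the counter. Its x axis points away from the robot along the horizontal shaft, y along the beam towards the pan with the meal tub. Two 50 mm wide uprights at x = -32 and +32 mm carry the shaft. Rubber-topped stop posts stand under both arms.
- pivot (a point): Point on the shaft's axis above the stand's origin, 115 mm above the counter; axes as balance. Beam and crank both turn about the x axis through it. Crank's lean from vertical about this x axis = -0.35 + rocker + crank (rad); positive = leaning to -y, the counterweight's side.
- scale_mark (a point): The broad centre mark among the black marks (one each 0.05 rad) on the white scale plate, which rises to 258 mm on the stand's far side, 46 mm beyond the shaft's middle. The beam's thin dark pointer passes before the plate's far face and points up at this mark when the beam is level.
- rocker (a joint): Tilt of the beam (rad): 0 level, positive = meal tub's side (+y) up. Stops at -0.2 and +0.2; starts at rest on -0.2. Top-heavy: even with the crank held still it falls away from level, time constant 0.47 to 0.65 s, so the crank must be corrected constantly. Damping 0.01 N m s/rad, no dry friction. Careful work stays below 0.5 rad/s; 0.9 is a slam.
- crank (a joint): Twist (rad) of the torsion spring between beam and crank, about the same x axis: 0 = unloaded. Torque on the beam = 0.5 N m/rad (nominal) times this value; positive lifts the tub's side. Spring damping about 0.008 N m s/rad. Free from -1.2 to 1.2. At the start about -0.07 (the crank's own weight), the crank leaning about 0.6 rad towards the tub.
- crank_grip (a point): Where to pinch the crank's black round handle bar: 16 mm diameter, 80 mm long, parallel to the shaft, its axis 120 mm from the shaft's axis. This point is 135 mm before (-x) pivot, 10 mm off the bar's middle; the crank arm joins 47 mm further back (+x). Pinch from above, fingers closing along the stand's y; the bar may turn in the fingers. Crank upright: bar 235 mm above the counter.
- bar: The beam with its pans, turning with rocker: aluminium bar 380 mm long (y), 22 by 18 mm; steel pans 132 mm wide at y = +180 and -180 mm, tops 41 mm above the shaft's axis. Origin on the shaft. Nominal with loads: inertia 0.041 kg m2 about the shaft; overturning moment 0.64 N m per rad of tilt; excess of the tub's side at level 0.14 N m (0.03 to 0.28). Do not touch.
- meal: The meal tub seated on the +y pan, rigid with the beam: round glass, 110 mm diameter, 60 mm high with its cream lid (120 mm). Origin at the centre of its underside, 180 mm from the shaft. Nominal 500 g, varies by about 15 %. Do not touch.
- weight: The steel counterweight seated on the -y pan, rigid with the beam: 68 mm diameter, 46 mm high with its knob, 420 g. Origin at the centre of its underside. Do not touch.
- tub_a: Bystander: lidded round glass tub with a rose lid on the blue baking tray, 134 mm over the lid, 62 mm high. Origin: centre of its underside.
- tub_b: Bystander: lidded round glass tub with a cream lid on the tray, same size. Origin: centre of its underside.
- saucecup: Bystander: small white sauce cup, 60 mm wide, 35 mm high, on the counter to the right. Origin: centre of its underside.
- spoon: Bystander: spoon lying on the counter to the right. Origin in its handle.

How it is judged (in metres and radians):
On the way:
1. the beam is kept level (within 0.07 rad) for six seconds (value of joint rocker between -0.07 and 0.07 rad), for 6 s.
At the end, for the whole second after the job is handed in: After six unbroken seconds within 0.07 rad of level, the beam rests on the stop on the tub's side (rocker below -0.17 rad, slower than 0.1 rad/s), the crank is let go and unloaded (within 0.15 rad), bystanders within 30 mm of their places (value of joint rocker below -0.17 rad and velocity of joint rocker between -0.1 and 0.1 rad/s and value of joint crank between -0.15 and 0.15 rad and distance of each of tub_a, tub_b, saucecup, spoon from where it was at the start of the episode below 0.03 m); the robot touches nothing.
It fails at once if the beam slams or swings fast (over 0.9 rad/s) (velocity of joint rocker above 0.9 rad/s or velocity of joint rocker below -0.9 rad/s).
It fails at once if the robot touches the beam, a pan, the meal tub or the counterweight (contact force between any of the arm, the fingers and bar above 0.5 N or contact force between any of the arm, the fingers and meal above 0.5 N or contact force between any of the arm, the fingers and weight above 0.5 N).
It fails at once if something loose is put against the balance's beam (contact force between bar and spoon above 0.2 N or contact force between bar and saucecup above 0.2 N or contact force between bar and tub_a above 0.2 N or contact force between bar and tub_b above 0.2 N).
It fails at once if a bystander is moved by more than 40 mm (distance of any of tub_a, tub_b, saucecup, spoon from where it was at the start of the episode above 0.04 m).
It also fails if it takes over 61 s, if anything falls off the work surface, if the arm or the gripper's body presses on something with over 40 N, if the wrist force passes 120 N, or if a joint passes its speed limit or range.

## Working session

There is one attempt and no reset: what is moved stays moved. The work goes in short steps, Python scripts to look and compute and a tool call to move; the robot and the scene stay as the last step left them, time stands still between calls to the robot, and variables do not carry over. Pictures are saved under pics/ and viewed, at most 10 in all, crops included, and the job is handed in when it is done.

Besides the shell and the picture viewer there is one more tool, called after "Emit:" as name(argument=value, ...), one argument or row to a line, values as JSON. send_rows: Moves the arm, as the interface text tells. Its arguments: {"type":"object","properties":{"moves":{"type":"array"},"grip_force":{"type":"number"}},"required":["moves"]}

```bash
ls; mkdir -p pics; python3 - <<'E'
from rig import sense, grab_frame
import cv2, numpy as np
s=sense(); print({k:np.round(v,3).tolist() for k,v in s.items()})
for n in ("scene","top"):
    f=grab_frame(n); cv2.imwrite(f"pics/{n}0.png",f["img"][:,:,::-1])
    R=cv2.Rodrigues(np.array(f["rvec"]))[0]; print(n,np.round(f["mtx"],1).tolist(),(-R.T@np.ravel(f["tvec"])).round(0))
E
```

```text
pics
{'clock': 0.0, 'qpos': [1.28, 0.354, 1.634, -0.0, 1.155, -0.002], 'qvel': [0.001, 0.0, -0.0, 0.001, -0.001, -0.002], 'joint_efforts': [0.001, -60.526, -34.208, -0.0, 0.009, 0.0], 'eef_pos': [177.861, 598.663, 247.542], 'tcp_rot': [-3.14, 0.0, 2.853], 'contact_force': [-0.031, 0.237, 0.254], 'wrist_torque': [-0.054, -0.036, 0.035], 'grasp_force': 0.0, 'opening': 0.997}
scene [[521.1, 0.0, 276.0], [0.0, 521.1, 205.0], [0.0, 0.0, 1.0]] [1421. -990. 1273.]
top [[506.3, 0.0, 286.2], [0.0, 506.3, 214.3], [0.0, 0.0, 1.0]] [ 391.   12. 1645.]
```

View pics/scene0.png

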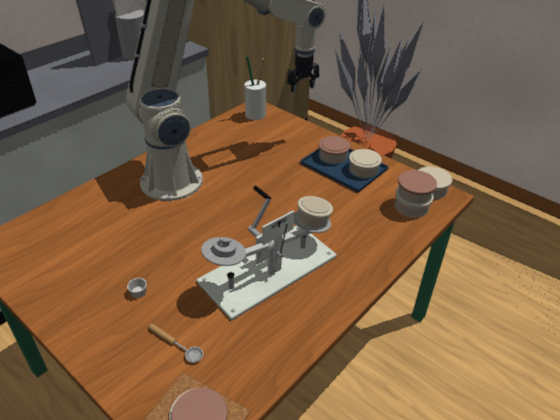

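View pics/top0.png

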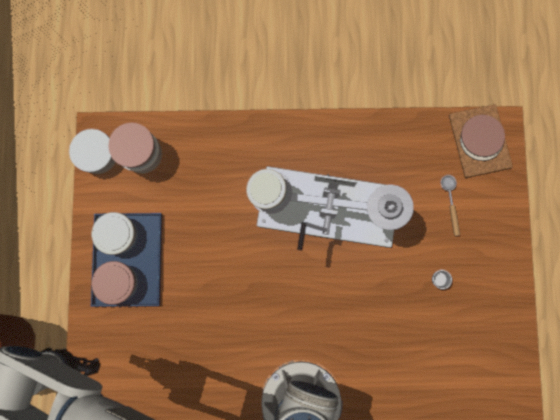

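The scene view shows the balance with its handle at about (262,192), the tub at (314,212) and the counterweight at (223,250). In the top view the handle is at (302,236), the tub at (268,190), the weight at (390,207), and the base plate corners near (267,169), (258,228) and (392,246). Next I'll crop and enlarge both.

```bash
python3 - <<'E'
import cv2, numpy as np
a=cv2.imread("pics/top0.png")[155:260,240:425]; b=cv2.imread("pics/scene0.png")[175:320,190:345]
cv2.imwrite("pics/c1.png",cv2.resize(a,None,fx=4.3,fy=4.3,interpolation=cv2.INTER_CUBIC))
cv2.imwrite("pics/c2.png",cv2.resize(b,None,fx=4,fy=4,interpolation=cv2.INTER_CUBIC))
E
```

```text
(no output)
```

View pics/c1.png

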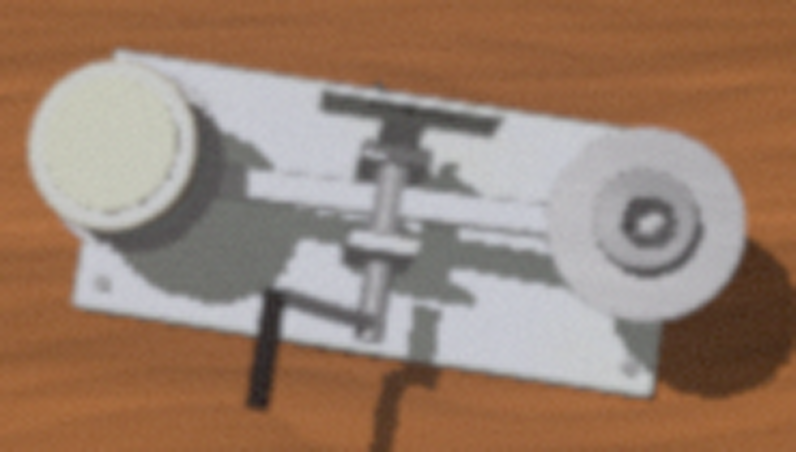

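View pics/c2.png

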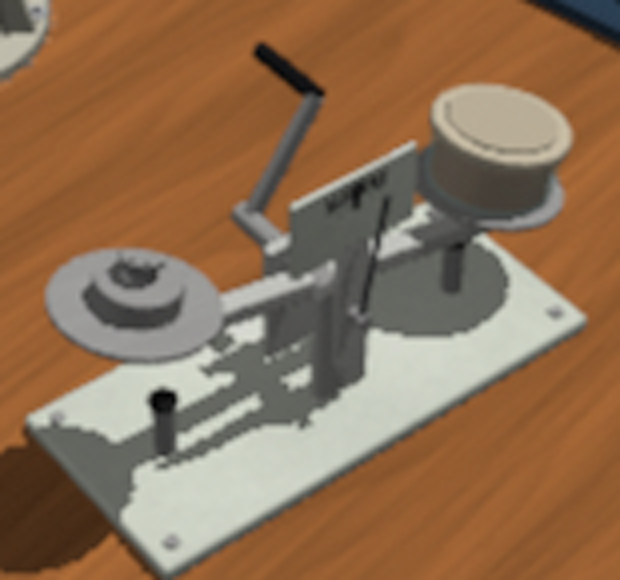

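The crops give the plate corners and handle ends in both views, at top (303.3,222.4) and (300,249.9), and scene (255.3,187.3) and (269.5,198.3). Now I fit the stand pose and triangulate the handle.

```bash
cat > geo.py <<'E'
import numpy as np, cv2
from scipy.optimize import least_squares
def proj(f,P): return cv2.projectPoints(np.asarray(P,float).reshape(-1,3),np.array(f["rvec"],float),np.array(f["tvec"],float),np.array(f["mtx"]),None)[0].reshape(-1,2)
def Rz(a): c,s=np.cos(a),np.sin(a); return np.array([[c,-s,0],[s,c,0],[0,0,1]])
def Rx(a): c,s=np.cos(a),np.sin(a); return np.array([[1,0,0],[0,c,-s],[0,s,c]])
E
python3 - <<'E'
from geo import *; from rig import grab_frame
T=grab_frame("top");S=grab_frame("scene")
t=np.array([[118,50],[75,305],[653,397]]);s=np.array([[586,318],[168,575],[27,425]])
t=(t+.5)/4.3-.5+[240,155]; s=(s+.5)/4-.5+[190,175]
ct=np.array([[100,220,16],[-100,220,16],[-100,-220,16]]);cs=np.array([[100,220,16],[100,-220,16],[-100,-220,16]])
def w(p,c): return (Rz(p[2])@c.T).T+[p[0],p[1],p[3] if len(p)>3 else 0]
for x0 in ([450,0,-.15],[450,0,-.15,0]):
    r=least_squares(lambda p:np.r_[(proj(T,w(p,ct))-t).ravel(),(proj(S,w(p,cs))-s).ravel()],x0); print(r.x.round(3),r.fun.round(1))
p=least_squares(lambda p:np.r_[(proj(T,w(p,ct))-t).ravel(),(proj(S,w(p,cs))-s).ravel()],[450,0,-.15]).x
ht=(np.array([[272,290],[258,408]])+.5)/4.3-.5+[240,155]; hs=(np.array([[318,95],[259,46]])+.5)/4-.5+[190,175]
for a,b in zip(ht,hs):
    q=least_squares(lambda q:np.r_[proj(T,q)[0]-a,proj(S,q)[0]-b],[400,50,200]); print("handle",q.x.round(1),q.fun.round(2),"in stand",(Rz(-p[2])@(q.x-[p[0],p[1],0])).round(1))
np.save("stand.npy",p)
L=-.62
for x in(-88,-168,-135): print((Rz(p[2])@[x,-120*np.sin(L),115+120*np.cos(L)]+[p[0],p[1],0]).round(1))
E
```

```text
[ 6.16899e+02 -9.83400e+01 -1.58000e-01] [-0.3 -0.6  0.2  0.1  1.2 -1.1  0.8 -0.8 -0.1 -0.2 -1.  -1.9]
[ 6.15724e+02 -9.68050e+01 -1.61000e-01 -7.30100e+00] [-0.5  0.1 -0.1  0.5  0.2 -0.4  0.7  0.5 -0.1  0.7 -0.7 -1. ]
handle [541.7 -10.8 210.2] [ 0.29  0.29  0.47 -0.03] in stand [-88.1  74.6 210.2]
handle [464.1  -0.  213.6] [ 0.09  0.09  0.15 -0.01] in stand [-166.4   73.   213.6]
[541.  -15.6 212.7]
[462.   -3.  212.7]
[494.6  -8.2 212.7]
```

Emit:
send_rows(
  moves=[
    [[0, 0, 0.05, 0, 0, 0, 1], [0.021, -0.04, 0, 0, 0, 0.013, 1], [0.021, -0.04, 0, 0, 0, 0.013, 1], [0.021, -0.04, 0, 0, 0, 0.013, 1], [0.021, -0.04, 0, 0, 0, 0.013, 1], [0.021, -0.04, 0, 0, 0, 0.013, 1], [0.021, -0.04, 0, 0, 0, 0.013, 1], [0.021, -0.04, 0, 0, 0, 0.013, 1], [0.021, -0.04, 0, 0, 0, 0.013, 1], [0.021, -0.04, 0, 0, 0, 0.013, 1]],
  ],
)

```text
clock: 1.2
eef_pos: [367.4, 237.4, 298.4]
tcp_rot: [3.141, 0.0, 2.971]
contact_force: [-0.6, -0.3, 0.3]
opening: 1.0
grasp_force: 0.0
```

Emit:
send_rows(
  moves=[
    [[0.021, -0.04, 0, 0, 0, 0.013, 1], [0.021, -0.04, 0, 0, 0, 0, 1], [0.021, -0.04, 0, 0, 0, 0, 1], [0.021, -0.04, 0, 0, 0, 0, 1], [0.021, -0.04, 0, 0, 0, 0, 1], [0.003, -0.004, 0, 0, 0, 0, 1], [0, 0, 0, 0, 0, 0, 1], [0, 0, 0, 0, 0, 0, 1]],
  ],
)

```text
clock: 2.0
eef_pos: [474.4, 35.7, 298.1]
tcp_rot: [3.141, -0.001, 2.983]
contact_force: [-0.1, 0.4, 0.1]
opening: 1.002
grasp_force: 0.0
```

```bash
python3 - <<'E'
from rig import *; import cv2, numpy as np
s=sense(); print(s["clock"],s["eef_pos"],s["tcp_rot"],s["contact_force"])
f=grab_frame("wrist"); cv2.imwrite("pics/w1.png",f["img"][:,:,::-1]); print(np.round(f["T_tool_cam"],2).tolist(),np.round(f["mtx"]).tolist())
E
```

```text
2.0 [474.42727844  35.74204568 298.0736737 ] [ 3.14131746e+00 -8.33264220e-04  2.98269329e+00] [-0.11631354  0.44086795  0.06760359]
[[0.0, -0.95, -0.31, 80.37], [1.0, 0.0, 0.0, -0.95], [-0.0, -0.31, 0.95, -126.54], [0.0, 0.0, 0.0, 1.0]] [[303.0, 0.0, 284.0], [0.0, 303.0, 209.0], [0.0, 0.0, 1.0]]
```

View pics/w1.png

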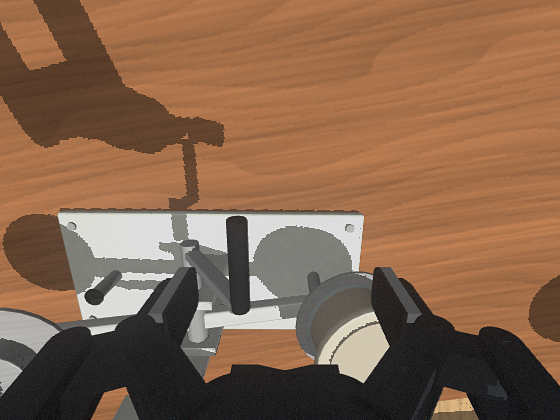

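Wrist view: the handle bar runs from (237,216) to (239,312), between the fingers and left of their centre at column 285. The balance tub is bottom right. I'll project it to world.

```bash
python3 - <<'E'
from geo import *; from rig import *
from scipy.spatial.transform import Rotation as R
s=sense(); f=grab_frame("wrist"); T=np.array(f["T_tool_cam"]); K=np.array(f["mtx"])
A=R.from_euler("xyz",s["tcp_rot"]).as_matrix(); o=A@T[:3,3]+s["eef_pos"]
print(s["clock"],np.round(s["eef_pos"],1))
p=np.load("stand.npy")
for uv in ((237,218),(239,310)):
    d=A@T[:3,:3]@np.linalg.inv(K)@[*uv,1]; q=o+d*(219-o[2])/d[2]; print(q.round(1),(Rz(-p[2])@(q-[p[0],p[1],0])).round(1))
E
```

```text
2.05 [474.4  36.1 298.2]
[463.1   2.5 219. ] [-167.8   75.4  219. ]
[540.2 -12.  219. ] [-89.4  73.2 219. ]
```

Emit:
send_rows(
  moves=[
    [[0.0105, -0.02, 0, 0, 0, 0, 1], [0.0105, -0.02, 0, 0, 0, 0, 1], [0, 0, -0.03, 0, 0, 0, 1], [0, 0, -0.03, 0, 0, 0, 1], [0, 0, -0.02, 0, 0, 0, 1], [0, 0, -0.008, 0, 0, 0, 1], [0, 0, 0, 0, 0, 0, 1], [0, 0, 0, 0, 0, 0, 0]],
  ],
  grip_force=20,
)

```text
clock: 2.9
eef_pos: [496.5, -4.3, 211.2]
tcp_rot: [3.141, 0.001, 2.984]
contact_force: [1.0, -0.3, 0.9]
opening: 0.86
grasp_force: 0.0
```

Emit:
send_rows(
  moves=[
    [[0, 0, 0, 0, 0, 0, -0.4], [0, 0, 0, 0, 0, 0, -0.6], [0, 0, 0, 0, 0, 0, -0.8], [0, 0, 0, 0, 0, 0, -1], [0, 0, 0, 0, 0, 0, -1], [0, 0, 0, 0, 0, 0, -1]],
  ],
)

```text
clock: 3.5
eef_pos: [496.2, -4.8, 210.6]
tcp_rot: [3.141, 0.0, 2.983]
contact_force: [0.3, 1.6, 3.7]
opening: 0.182
grasp_force: 20.9
```

```bash
python3 - <<'E'
from geo import *; from rig import *
p=np.load("stand.npy")
s=sense(); print(s["clock"],s["eef_pos"],s["tcp_rot"],s["opening"],s["grasp_force"])
print("stand",Rz(-p[2])@(s["eef_pos"]-[p[0],p[1],0]))
F=[]
for i in range(6):
    f=grab_frame("scene"); s=sense(); F.append(s["contact_force"]); cv2.imwrite(f"pics/ref{i}.png",f["img"][:,:,::-1])
print(np.mean(F,0),np.std(F,0))
cv2.imwrite("pics/v1.png",cv2.resize(f["img"][165:320,170:345,::-1],None,fx=3.8,fy=3.8,interpolation=cv2.INTER_CUBIC))
E
```

```text
3.5 [496.18468205  -4.76359933 210.56122571] [3.14121454e+00 3.89813849e-04 2.98257572e+00] 0.18197591557686627 20.913312435150146
stand [-133.9468005    73.39523424  210.56122571]
[-0.28940417  2.54728075  4.4930926 ] [0.18879102 0.2815943  0.88066444]
```

View pics/v1.png

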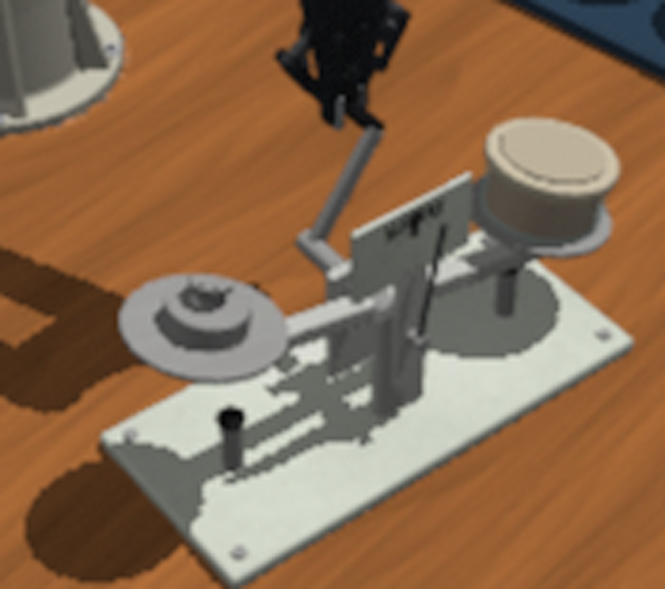

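The handle is grasped: opening 0.18 is about 16 mm, and the lean is about -0.645. In this view the pointer stands well right of the mark, as it should with the beam still on the tub-side stop. Next I build the tilt estimator and planner.

```bash
cat > ctl.py <<'E'
from geo import *
import json, os
from rig import sense, grab_frame
p=np.load("stand.npy"); O=np.array([p[0],p[1],115.]); RS=Rz(p[2])
RAD=121.5; A0=12.2; D=0.44; MU0=3.4
CAM=None
def cam():
    global CAM
    if CAM is None: d=np.load("cam.npz"); CAM={k:d[k] for k in d}
    return CAM
def disc(y,h,r0,r1,n=28):
    r,a=np.meshgrid(np.linspace(r0,r1,n),np.linspace(0,2*np.pi,180,endpoint=False)); r,a=r.ravel(),a.ravel()
    return np.c_[r*np.cos(a),y+r*np.sin(a),np.full(r.size,h)]
LID=disc(180,101,35,65); PAN=np.r_[disc(-180,41,45,71),disc(-180,41+24,20,37,12)]
def uv(P,phi,off=(0,0)): return (proj(cam(),(RS@Rx(phi)@P.T).T+O)+off).astype(np.float32)
def samp(im,q): return cv2.remap(im,q[:,0].copy(),q[:,1].copy(),cv2.INTER_CUBIC).ravel()
def gray(im): return cv2.GaussianBlur(cv2.cvtColor(im,cv2.COLOR_BGR2GRAY).astype(np.float32),(0,0),.7)
def lean(e):
    q=RS.T@(np.array(e)-O); return np.arctan2(-q[1],q[2]+2)
_ref=None
def tilt(im,parts=("lid","pan")):
    global _ref
    if _ref is None:
        g=gray(np.mean([cv2.imread(f"pics/ref{i}.png") for i in range(3)],0).astype(np.float32)); off=np.load("off.npy"); _ref={}
        for k,P,o in(("lid",LID,off[0]),("pan",PAN,off[1])): _ref[k]=(P,o,samp(g,uv(P,-.2,o)))
    g=gray(im); grid=np.arange(-.23,.231,.01)
    def cost(f):
        c=0
        for k in parts:
            P,o,v=_ref[k]; e=samp(g,uv(P,f,o))-v; e-=np.median(e); c+=np.mean(np.minimum(np.abs(e),25)**2)
        return c
    i=int(np.clip(np.argmin([cost(f) for f in grid]),2,len(grid)-3))
    x=grid[i]+np.linspace(-.016,.016,9); c=np.polyfit(x-grid[i],[cost(f) for f in x],2)
    return float(grid[i]-c[1]/2/c[0]) if c[0]>0 else float(grid[i])
E
python3 - <<'E'
from ctl import *
f=grab_frame("scene"); np.savez("cam.npz",rvec=f["rvec"],tvec=f["tvec"],mtx=f["mtx"])
g=gray(np.mean([cv2.imread(f"pics/ref{i}.png") for i in range(6)],0).astype(np.float32))
offs=[]
for y,h,r in((180,101,60),(-180,41,66)):
    a=disc(y,h,r-4,r-3,2); b=disc(y,h,r+3,r+4,2); best=[]
    if y>0: vis=np.ones(len(a),bool)
    for dx in np.arange(-6,6.1,.5):
        for dy in np.arange(-6,6.1,.5):
            s=samp(g,uv(a,-.2,(dx,dy)))-samp(g,uv(b,-.2,(dx,dy))); best.append((np.mean(np.clip(s,-40,40)),dx,dy))
    best=max(best); print(best); offs.append(best[1:])
np.save("off.npy",offs)
for i in range(3,6):
    im=cv2.imread(f"pics/ref{i}.png").astype(np.float32); print([round(tilt(im,q),4) for q in(("lid",),("pan",),("lid","pan"))])
print(sense()["clock"],lean(sense()["eef_pos"]))
im=cv2.resize(cv2.imread("pics/ref3.png"),None,fx=1,fy=1)
z=3.8; v=cv2.resize(im[165:320,170:345],None,fx=z,fy=z)
for P,o,c in((disc(180,101,60,60,1),offs[0],(0,0,255)),(disc(-180,41,66,66,1),offs[1],(255,0,0)),(disc(180,101,60,60,1),(0,0),(0,255,0)),(disc(-180,41,66,66,1),(0,0),(0,255,0))):
    cv2.polylines(v,[((uv(P,-.2,o)-[170,165])*z).astype(np.int32)],True,c,1)
cv2.imwrite("pics/ov.png",v)
E
```

```text
(np.float32(38.62663), np.float64(0.0), np.float64(0.5))
(np.float32(26.263754), np.float64(-1.0), np.float64(-1.0))
[-0.2, -0.2005, -0.2003]
[-0.2001, -0.2005, -0.2003]
[-0.2001, -0.2005, -0.2003]
3.85 -0.6456866967138432
```

View pics/ov.png

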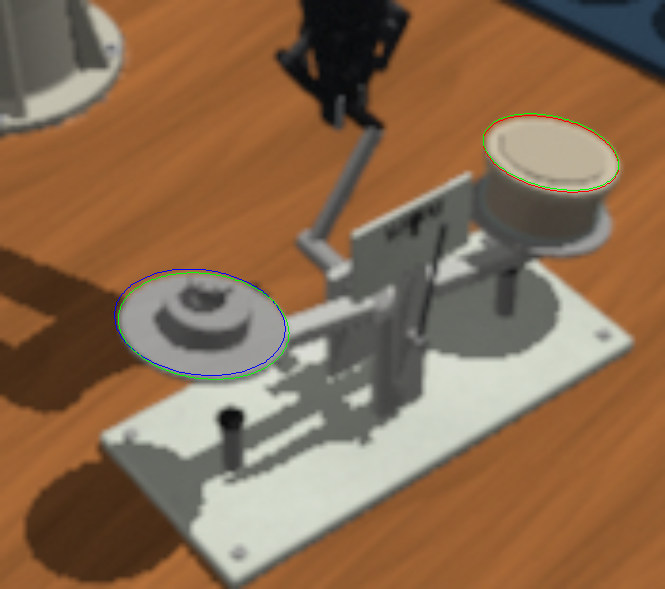

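```bash
cat > step.py <<'E'
# usage: step.py npics mode ...   scan: du nrows | ctl: target vmax nrows
import sys; from ctl import *
np.save("off.npy",[[0,.5],[0,0]])
R=120.5; F="log.json"
L=json.load(open(F)) if os.path.exists(F) else {"m":[],"u":[]}
def tcp(u): return RS@np.array([0,-R*np.sin(u),R*np.cos(u)])
n=int(sys.argv[1]); mode=sys.argv[2]
t0=sense()["clock"]
if not L["u"]: L["u"]=[[t0,-.6457]]; L["c"]=[0,0,0]
L["u"].append([t0,L["u"][-1][1]])
if abs(L["u"][-2][0]-t0)>.011 and len(L["u"])>2: print("CLOCK MISMATCH",L["u"][-2][0],t0)
ims=[]
for i in range(n):
    t=sense()["clock"]; ims.append((t,grab_frame("scene")["img"][:,:,::-1].astype(np.float32)))
s=sense(); tn=s["clock"]; u=L["u"][-1][1]; L["u"].append([tn,u])
new=[[t,tilt(im)] for t,im in ims]; L["m"]+=new
print("t %.2f ucmd %.4f umeas %.4f F %s phi %s"%(tn,u,lean(s["eef_pos"]),np.round(s["contact_force"],1),np.round([x[1] for x in new],4)))
ub=np.array(L["u"])
def sim(mu,u0,f,w,ta,ts):          # semi-exact integration from ta to sorted ts
    out=[];t=ta;h=.005
    for T in ts:
        k=max(0,int(round((T-t)/h)))
        for j in range(k):
            uu=np.interp(t+h/2,ub[:,0],ub[:,1]); a=mu*f+A0*(uu-u0)-D*w; w+=a*h; f+=w*h; t+=h
        out.append((f,w))
    return np.array(out)
if mode=="scan":
    us=u+float(sys.argv[3])*np.arange(1,int(sys.argv[4])+1)/int(sys.argv[4])
else:
    tgt,vm,N=float(sys.argv[3]),float(sys.argv[4]),int(sys.argv[5])
    win=float(sys.argv[6]) if len(sys.argv)>6 else 2.5
    M=np.array([m for m in L["m"] if m[0]>tn-win and m[0]>=L.get("tl",-1) and m[1]>-.196])
    th=L.get("th",[MU0,u-.02])
    pr=[MU0,th[1]]
    r=least_squares(lambda x:np.r_[(sim(x[0],x[1],x[2],x[3],M[0,0],M[:,0])[:,0]-M[:,1])/.002,(x[0]-MU0)/.7,(x[1]-th[1])/L.get("sd",.03)],[*th,M[0,1],0.],diff_step=1e-4)
    L["th"]=list(r.x[:2]); L["sd"]=.01
    f,w=sim(*r.x,M[0,0],[tn])[0]; mu,u0=r.x[:2]
    print("mu %.2f u0 %.4f  state phi %.4f w %.3f  rms %.4f"%(mu,u0,f,w,np.sqrt(np.mean((r.fun[:-2]*.002)**2))))
    H=22
    from scipy.linalg import expm
    def resp(x0,us):   # state at row ends, plus rate; u linear within row
        h=.01; xs=[];ff,ww=x0;up=u
        for un in us:
            for j in range(10):
                uu=up+(un-up)*(j+.5)/10; ww+=(mu*ff+A0*(uu-u0)-D*ww)*h; ff+=ww*h
            xs.append((ff,ww)); up=un
        return np.array(xs)
    base=resp((f,w),np.full(H,u)); G=np.zeros((2*H,H))
    for k in range(H):
        d=np.full(H,u); d[k:]+=1; G[:,k]=(resp((f,w),d)-base).T.ravel()
    # reference: smooth ramp toward tgt from current
    tt=.1*np.arange(1,H+1); dist=tgt-f; T=max(abs(dist)/vm*1.5,.6); q=np.clip(tt/T,0,1)
    ref=f+dist*(3*q**2-2*q**3); rw=dist/T*6*q*(1-q)
    if abs(dist)<.04: ref[:]=tgt; rw[:]=0
    W=np.r_[np.full(H,1/.01),np.full(H,1/.05)]; e=np.r_[ref,rw]-base.T.ravel()
    du=np.linalg.lstsq(np.r_[G*W[:,None],np.eye(H)/.02],np.r_[e*W,np.zeros(H)],rcond=None)[0]
    us=u+np.cumsum(np.clip(du,-.12,.12))[:N]
    print("pred end",resp((f,w),us)[-1].round(3), "max w",np.abs(resp((f,w),us)[:,1]).max().round(3))
c=np.array(L["c"]); rows=[]; b=tcp(-.6457)
for k,x in enumerate(us):
    d=np.round(tcp(x)-b-c,4) if 0 else np.round((tcp(x)-b-c)*10)/10
    c=c+d; rows.append([round(float(v)/1000,4) for v in d]+[0,0,0,-1]); L["u"].append([tn+.1*(k+1),float(x)])
L["c"]=c.tolist(); json.dump(L,open(F,"w"))
print("u ->",np.round(us,4)); print(json.dumps(rows))
E
python3 step.py 1 scan 0.355 10
```

```text
t 3.90 ucmd -0.6457 umeas -0.6455 F [0.1 2.8 5.3] phi [-0.2003]
u -> [-0.6102 -0.5747 -0.5392 -0.5037 -0.4682 -0.4327 -0.3972 -0.3617 -0.3262
 -0.2907]
[[-0.0005, -0.0034, 0.0025, 0, 0, 0, -1], [-0.0006, -0.0035, 0.0024, 0, 0, 0, -1], [-0.0006, -0.0036, 0.0023, 0, 0, 0, -1], [-0.0006, -0.0037, 0.0021, 0, 0, 0, -1], [-0.0006, -0.0037, 0.002, 0, 0, 0, -1], [-0.0006, -0.0038, 0.0019, 0, 0, 0, -1], [-0.0006, -0.0039, 0.0017, 0, 0, 0, -1], [-0.0006, -0.0039, 0.0016, 0, 0, 0, -1], [-0.0006, -0.004, 0.0014, 0, 0, 0, -1], [-0.0007, -0.004, 0.0013, 0, 0, 0, -1]]
```

Emit:
send_rows(
  moves=[
    [[-0.0005, -0.0034, 0.0025, 0, 0, 0, -1], [-0.0006, -0.0035, 0.0024, 0, 0, 0, -1], [-0.0006, -0.0036, 0.0023, 0, 0, 0, -1], [-0.0006, -0.0037, 0.0021, 0, 0, 0, -1], [-0.0006, -0.0037, 0.002, 0, 0, 0, -1], [-0.0006, -0.0038, 0.0019, 0, 0, 0, -1], [-0.0006, -0.0039, 0.0017, 0, 0, 0, -1], [-0.0006, -0.0039, 0.0016, 0, 0, 0, -1], [-0.0006, -0.004, 0.0014, 0, 0, 0, -1], [-0.0007, -0.004, 0.0013, 0, 0, 0, -1]],
  ],
)

```text
clock: 4.9
eef_pos: [489.9, -42.7, 229.7]
tcp_rot: [3.141, -0.0, 2.983]
contact_force: [0.6, 5.7, 4.5]
opening: 0.179
grasp_force: 20.5
```

```bash
python3 step.py 2 scan 0.04 2
```

```text
t 5.00 ucmd -0.2907 umeas -0.2891 F [-0.1  4.4  6.9] phi [-0.2006 -0.2006]
u -> [-0.2707 -0.2507]
[[-0.0003, -0.0023, 0.0007, 0, 0, 0, -1], [-0.0004, -0.0023, 0.0006, 0, 0, 0, -1]]
```

Emit:
send_rows(
  moves=[
    [[-0.0003, -0.0023, 0.0007, 0, 0, 0, -1], [-0.0004, -0.0023, 0.0006, 0, 0, 0, -1]],
  ],
)

```text
clock: 5.2
eef_pos: [489.2, -47.2, 230.9]
tcp_rot: [3.142, -0.0, 2.983]
contact_force: [-0.7, 5.5, 6.4]
opening: 0.181
grasp_force: 20.7
```

```bash
python3 step.py 3 scan 0.045 2
```

```text
t 5.35 ucmd -0.2507 umeas -0.2516 F [-1.3  4.3  5.6] phi [-0.2006 -0.2003 -0.2   ]
u -> [-0.2282 -0.2057]
[[-0.0004, -0.0026, 0.0006, 0, 0, 0, -1], [-0.0004, -0.0026, 0.0006, 0, 0, 0, -1]]
```

Emit:
send_rows(
  moves=[
    [[-0.0004, -0.0026, 0.0006, 0, 0, 0, -1], [-0.0004, -0.0026, 0.0006, 0, 0, 0, -1]],
  ],
)

```text
clock: 5.55
eef_pos: [488.3, -52.3, 232.0]
tcp_rot: [3.141, -0.0, 2.983]
contact_force: [-0.4, 4.6, 5.0]
opening: 0.184
grasp_force: 20.4
```

```bash
python3 step.py 3 scan 0.045 2
```

```text
t 5.70 ucmd -0.2057 umeas -0.2069 F [-1.1  5.4  5.5] phi [-0.1922 -0.1879 -0.1804]
u -> [-0.1832 -0.1607]
[[-0.0005, -0.0026, 0.0005, 0, 0, 0, -1], [-0.0004, -0.0027, 0.0005, 0, 0, 0, -1]]
```

It lifted off at a lean of about -0.23. I'll drop the unsent plan and switch to feedback.

```bash
python3 - <<'E'
import json
L=json.load(open("log.json")); L["u"]=L["u"][:-2]; L["c"]=[round(L["c"][0]+.9,1),round(L["c"][1]+5.3,1),round(L["c"][2]-1.0,1)]
L["th"]=[3.4,-.29]; L["sd"]=.02; json.dump(L,open("log.json","w"))
E
python3 step.py 0 ctl 0 0.16 3
```

```text
t 5.70 ucmd -0.2057 umeas -0.2069 F [-1.1  5.4  5.5] phi []
mu 3.38 u0 -0.2912  state phi -0.1736 w 0.154  rms 0.0006
pred end [-0.138  0.067] max w 0.148
u -> [-0.2831 -0.2862 -0.264 ]
[[0.0014, 0.0089, -0.0022, 0, 0, 0, -1], [0.0, 0.0004, -0.0001, 0, 0, 0, -1], [-0.0004, -0.0026, 0.0007, 0, 0, 0, -1]]
```

Emit:
send_rows(
  moves=[
    [[0.0014, 0.0089, -0.0022, 0, 0, 0, -1], [0, 0.0004, -0.0001, 0, 0, 0, -1], [-0.0004, -0.0026, 0.0007, 0, 0, 0, -1]],
  ],
)

```text
clock: 6.0
eef_pos: [489.4, -45.8, 230.4]
tcp_rot: [-3.141, -0.0, 2.984]
contact_force: [-0.4, 2.9, 4.5]
opening: 0.181
grasp_force: 20.5
```

```bash
python3 step.py 3 ctl 0 0.2 3
```

```text
t 6.15 ucmd -0.2640 umeas -0.2637 F [-0.9  1.6  5.5] phi [-0.1225 -0.1158 -0.109 ]
mu 3.03 u0 -0.2971  state phi -0.1027 w 0.132  rms 0.0005
pred end [-0.06   0.156] max w 0.156
u -> [-0.2656 -0.2624 -0.2678]
[[0.0001, 0.0002, -0.0001, 0, 0, 0, -1], [-0.0001, -0.0003, 0.0001, 0, 0, 0, -1], [0.0001, 0.0006, -0.0001, 0, 0, 0, -1]]
```

Emit:
send_rows(
  moves=[
    [[0.0001, 0.0002, -0.0001, 0, 0, 0, -1], [-0.0001, -0.0003, 0.0001, 0, 0, 0, -1], [0.0001, 0.0006, -0.0001, 0, 0, 0, -1]],
  ],
)

```text
clock: 6.45
eef_pos: [489.5, -45.2, 230.3]
tcp_rot: [-3.141, -0.0, 2.983]
contact_force: [-0.7, 1.1, 5.2]
opening: 0.177
grasp_force: 20.5
```

```bash
python3 step.py 2 ctl 0 0.2 3
```

```text
t 6.55 ucmd -0.2678 umeas -0.2704 F [-1.1  2.   4.6] phi [-0.0562 -0.0479]
mu 3.17 u0 -0.3003  state phi -0.0385 w 0.188  rms 0.0004
pred end [0.001 0.049] max w 0.17
u -> [-0.3349 -0.3502 -0.3401]
[[0.0012, 0.0076, -0.0024, 0, 0, 0, -1], [0.0003, 0.0017, -0.0007, 0, 0, 0, -1], [-0.0002, -0.0011, 0.0005, 0, 0, 0, -1]]
```

Emit:
send_rows(
  moves=[
    [[0.0012, 0.0076, -0.0024, 0, 0, 0, -1], [0.0003, 0.0017, -0.0007, 0, 0, 0, -1], [-0.0002, -0.0011, 0.0005, 0, 0, 0, -1]],
  ],
)

```text
clock: 6.85
eef_pos: [490.9, -36.8, 227.4]
tcp_rot: [-3.141, -0.0, 2.983]
contact_force: [1.0, -0.4, 0.4]
opening: 0.179
grasp_force: 20.4
```

```bash
python3 step.py 2 ctl 0 0.2 5
```

```text
t 6.95 ucmd -0.3401 umeas -0.3413 F [ 0.3 -0.2 -0.5] phi [-0.0103 -0.0117]
mu 2.52 u0 -0.2926  state phi -0.0129 w -0.055  rms 0.0008
pred end [-0.011  0.053] max w 0.061
u -> [-0.2532 -0.2418 -0.2602 -0.2821 -0.2966]
[[-0.0016, -0.0099, 0.003, 0, 0, 0, -1], [-0.0002, -0.0013, 0.0004, 0, 0, 0, -1], [0.0004, 0.0021, -0.0006, 0, 0, 0, -1], [0.0004, 0.0025, -0.0007, 0, 0, 0, -1], [0.0002, 0.0017, -0.0005, 0, 0, 0, -1]]
```

Emit:
send_rows(
  moves=[
    [[-0.0016, -0.0099, 0.003, 0, 0, 0, -1], [-0.0002, -0.0013, 0.0004, 0, 0, 0, -1], [0.0004, 0.0021, -0.0006, 0, 0, 0, -1], [0.0004, 0.0025, -0.0007, 0, 0, 0, -1], [0.0002, 0.0017, -0.0005, 0, 0, 0, -1]],
  ],
)

```text
clock: 7.45
eef_pos: [490.1, -41.8, 229.4]
tcp_rot: [-3.141, 0.0, 2.983]
contact_force: [0.3, -0.0, 1.2]
opening: 0.183
grasp_force: 20.4
```

```bash
python3 - <<'E'
s=open("step.py").read()
s=s.replace("def sim(mu,u0,f,w,ta,ts):","def sim(mu,u0,f,w,A0,ta,ts):")
s=s.replace("sim(x[0],x[1],x[2],x[3],M[0,0],M[:,0])","sim(*x,M[0,0],M[:,0])").replace("(x[0]-MU0)/.7,","(x[0]-3.9)/.6,(x[4]-12.5)/2,").replace("[*th,M[0,1],0.]","[*th,M[0,1],0.,L.get('A',A0)]")
s=s.replace("mu,u0=r.x[:2]","mu,u0=r.x[:2]; A0=L['A']=r.x[4]").replace('print("mu %.2f','print("A %.1f mu %.2f').replace("%(mu,u0,f","%(A0,mu,u0,f").replace("r.fun[:-2]","r.fun[:-3]")
s=s.replace('L["sd"]=.01','L["sd"]=.02')
open("step.py","w").write(s)
E
python3 step.py 2 ctl 0 0.2 4
```

```text
t 7.55 ucmd -0.2966 umeas -0.3010 F [-0.5 -0.1  3.1] phi [-0.0225 -0.0214]
A 14.8 mu 3.18 u0 -0.2932  state phi -0.0196 w 0.027  rms 0.0006
pred end [-0.006  0.032] max w 0.038
u -> [-0.2808 -0.2844 -0.2919 -0.2969]
[[-0.0003, -0.0018, 0.0005, 0, 0, 0, -1], [0.0001, 0.0004, -0.0001, 0, 0, 0, -1], [0.0001, 0.0008, -0.0002, 0, 0, 0, -1], [0.0001, 0.0006, -0.0002, 0, 0, 0, -1]]
```

Emit:
send_rows(
  moves=[
    [[-0.0003, -0.0018, 0.0005, 0, 0, 0, -1], [0.0001, 0.0004, -0.0001, 0, 0, 0, -1], [0.0001, 0.0008, -0.0002, 0, 0, 0, -1], [0.0001, 0.0006, -0.0002, 0, 0, 0, -1]],
  ],
)

```text
clock: 7.95
eef_pos: [490.1, -41.7, 229.3]
tcp_rot: [-3.141, 0.0, 2.983]
contact_force: [-0.4, -0.2, 3.2]
opening: 0.176
grasp_force: 20.5
```

```bash
python3 step.py 2 ctl 0 0.2 5
```

```text
t 8.05 ucmd -0.2969 umeas -0.3002 F [-0.9  0.3  2.2] phi [-0.0195 -0.0198]
A 13.2 mu 2.44 u0 -0.2904  state phi -0.0197 w -0.014  rms 0.0008
pred end [-0.007  0.037] max w 0.047
u -> [-0.2611 -0.2647 -0.2794 -0.2915 -0.2975]
[[-0.0006, -0.0041, 0.0012, 0, 0, 0, -1], [0.0, 0.0004, -0.0001, 0, 0, 0, -1], [0.0003, 0.0017, -0.0005, 0, 0, 0, -1], [0.0002, 0.0014, -0.0004, 0, 0, 0, -1], [0.0001, 0.0007, -0.0002, 0, 0, 0, -1]]
```

Emit:
send_rows(
  moves=[
    [[-0.0006, -0.0041, 0.0012, 0, 0, 0, -1], [0, 0.0004, -0.0001, 0, 0, 0, -1], [0.0003, 0.0017, -0.0005, 0, 0, 0, -1], [0.0002, 0.0014, -0.0004, 0, 0, 0, -1], [0.0001, 0.0007, -0.0002, 0, 0, 0, -1]],
  ],
)

```text
clock: 8.55
eef_pos: [490.1, -41.6, 229.3]
tcp_rot: [-3.141, 0.0, 2.983]
contact_force: [-0.0, -1.1, 2.3]
opening: 0.176
grasp_force: 20.4
```

```bash
python3 step.py 2 ctl 0 0.2 6
```

```text
t 8.65 ucmd -0.2975 umeas -0.3007 F [-0.5  0.   2.2] phi [-0.0134 -0.0128]
A 12.2 mu 3.90 u0 -0.2923  state phi -0.0119 w 0.010  rms 0.0001
pred end [-0.002  0.012] max w 0.023
u -> [-0.281  -0.2815 -0.2873 -0.2925 -0.2953 -0.2959]
[[-0.0003, -0.0019, 0.0005, 0, 0, 0, -1], [0.0001, 0.0001, 0.0, 0, 0, 0, -1], [0.0001, 0.0006, -0.0002, 0, 0, 0, -1], [0.0001, 0.0006, -0.0002, 0, 0, 0, -1], [0.0, 0.0003, -0.0001, 0, 0, 0, -1], [0.0, 0.0001, 0.0, 0, 0, 0, -1]]
```

Emit:
send_rows(
  moves=[
    [[-0.0003, -0.0019, 0.0005, 0, 0, 0, -1], [0.0001, 0.0001, 0, 0, 0, 0, -1], [0.0001, 0.0006, -0.0002, 0, 0, 0, -1], [0.0001, 0.0006, -0.0002, 0, 0, 0, -1], [0, 0.0003, -0.0001, 0, 0, 0, -1], [0, 0.0001, 0, 0, 0, 0, -1]],
  ],
)

```text
clock: 9.25
eef_pos: [490.1, -41.8, 229.3]
tcp_rot: [-3.141, 0.0, 2.983]
contact_force: [-1.4, -0.1, 3.2]
opening: 0.174
grasp_force: 20.5
```

```bash
python3 step.py 2 ctl 0 0.2 6
```

```text
t 9.35 ucmd -0.2959 umeas -0.2991 F [-1.2 -0.1  3.5] phi [-0.0124 -0.0132]
A 13.5 mu 3.76 u0 -0.2908  state phi -0.0140 w -0.024  rms 0.0007
pred end [-0.003  0.021] max w 0.038
u -> [-0.2628 -0.2656 -0.2787 -0.2899 -0.2957 -0.2969]
[[-0.0006, -0.0038, 0.0011, 0, 0, 0, -1], [0.0001, 0.0003, -0.0001, 0, 0, 0, -1], [0.0002, 0.0015, -0.0004, 0, 0, 0, -1], [0.0002, 0.0013, -0.0004, 0, 0, 0, -1], [0.0001, 0.0007, -0.0002, 0, 0, 0, -1], [0.0, 0.0001, -0.0, 0, 0, 0, -1]]
```

Emit:
send_rows(
  moves=[
    [[-0.0006, -0.0038, 0.0011, 0, 0, 0, -1], [0.0001, 0.0003, -0.0001, 0, 0, 0, -1], [0.0002, 0.0015, -0.0004, 0, 0, 0, -1], [0.0002, 0.0013, -0.0004, 0, 0, 0, -1], [0.0001, 0.0007, -0.0002, 0, 0, 0, -1], [0, 0.0001, 0, 0, 0, 0, -1]],
  ],
)

```text
clock: 9.95
eef_pos: [490.1, -41.7, 229.3]
tcp_rot: [-3.141, 0.0, 2.983]
contact_force: [-0.7, -0.2, 2.6]
opening: 0.178
grasp_force: 20.5
```

```bash
python3 step.py 2 ctl 0 0.2 6
```

```text
t 10.05 ucmd -0.2969 umeas -0.2999 F [-0.8 -0.3  3.7] phi [-0.0094 -0.0094]
A 12.5 mu 3.90 u0 -0.2904  state phi -0.0096 w -0.007  rms 0.0001
pred end [-0.002  0.014] max w 0.023
u -> [-0.2749 -0.275  -0.2823 -0.2892 -0.2931 -0.2942]
[[-0.0004, -0.0025, 0.0007, 0, 0, 0, -1], [0.0, 0.0, 0.0, 0, 0, 0, -1], [0.0002, 0.0008, -0.0002, 0, 0, 0, -1], [0.0001, 0.0008, -0.0002, 0, 0, 0, -1], [0.0001, 0.0005, -0.0002, 0, 0, 0, -1], [-0.0, 0.0001, -0.0, 0, 0, 0, -1]]
```

Emit:
send_rows(
  moves=[
    [[-0.0004, -0.0025, 0.0007, 0, 0, 0, -1], [0, 0, 0, 0, 0, 0, -1], [0.0002, 0.0008, -0.0002, 0, 0, 0, -1], [0.0001, 0.0008, -0.0002, 0, 0, 0, -1], [0.0001, 0.0005, -0.0002, 0, 0, 0, -1], [0, 0.0001, 0, 0, 0, 0, -1]],
  ],
)

```text
clock: 10.65
eef_pos: [490.1, -42.0, 229.4]
tcp_rot: [-3.141, 0.0, 2.983]
contact_force: [-1.0, -0.3, 3.6]
opening: 0.178
grasp_force: 20.5
```

```bash
echo 'if n: cv2.imwrite("pics/last.png",cv2.resize(ims[-1][1][200:260,240:320],None,fx=8,fy=8,interpolation=cv2.INTER_CUBIC))' >> step.py; python3 step.py 2 ctl 0 0.2 6; cp pics/last.png pics/lev.png
```

```text
t 10.75 ucmd -0.2942 umeas -0.2974 F [-1.   0.1  3.4] phi [-0.0021 -0.0018]
A 12.5 mu 3.89 u0 -0.2904  state phi -0.0012 w 0.008  rms 0.0001
pred end [-0.  0.] max w 0.004
u -> [-0.2922 -0.2911 -0.2906 -0.2904 -0.2904 -0.2905]
[[-0.0001, -0.0002, 0.0, 0, 0, 0, -1], [0.0, -0.0002, 0.0001, 0, 0, 0, -1], [0.0, -0.0, 0.0, 0, 0, 0, -1], [0.0, -0.0, 0.0, 0, 0, 0, -1], [0.0, -0.0, 0.0, 0, 0, 0, -1], [0.0, -0.0, 0.0, 0, 0, 0, -1]][ WARN:0@2.831] global loadsave.cpp:1063 imwrite_ Unsupported depth image for selected encoder is fallbacked to CV_8U.
```

View pics/lev.png

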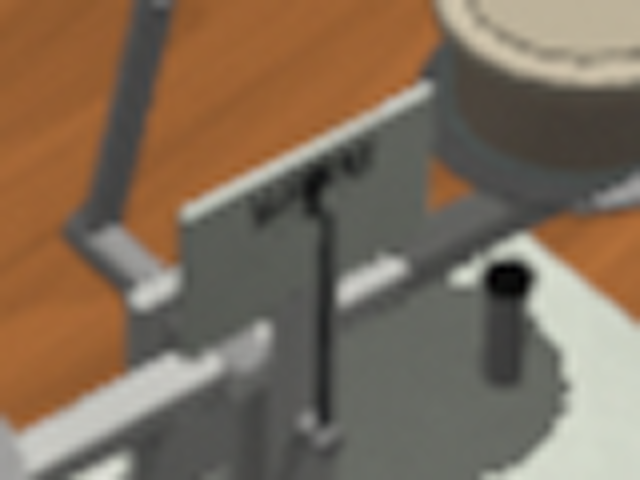

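The pointer, tip near (325,215), stands on or just beside the broad mark at (315,190), within parallax. So the beam is level, and I keep holding.

Emit:
send_rows(
  moves=[
    [[-0.0001, -0.0002, 0, 0, 0, 0, -1], [0, -0.0002, 0.0001, 0, 0, 0, -1], [0, 0, 0, 0, 0, 0, -1], [0, 0, 0, 0, 0, 0, -1], [0, 0, 0, 0, 0, 0, -1], [0, 0, 0, 0, 0, 0, -1]],
  ],
)

```text
clock: 11.35
eef_pos: [490.0, -42.4, 229.5]
tcp_rot: [3.142, -0.0, 2.983]
contact_force: [-0.6, 0.2, 3.5]
opening: 0.18
grasp_force: 20.5
```

```bash
python3 step.py 2 ctl 0 0.2 7 2>/dev/null
```

```text
t 11.45 ucmd -0.2905 umeas -0.2940 F [-1.3  0.6  3.5] phi [-0.008 -0.009]
A 13.1 mu 3.82 u0 -0.2896  state phi -0.0098 w -0.021  rms 0.0005
pred end [-0.001  0.009] max w 0.028
u -> [-0.2677 -0.2704 -0.2803 -0.2888 -0.2932 -0.2942 -0.2934]
[[-0.0004, -0.0026, 0.0008, 0, 0, 0, -1], [0.0, 0.0003, -0.0001, 0, 0, 0, -1], [0.0002, 0.0011, -0.0003, 0, 0, 0, -1], [0.0002, 0.001, -0.0003, 0, 0, 0, -1], [0.0001, 0.0005, -0.0002, 0, 0, 0, -1], [-0.0, 0.0001, -0.0, 0, 0, 0, -1], [-0.0, -0.0001, 0.0, 0, 0, 0, -1]]
```

Emit:
send_rows(
  moves=[
    [[-0.0004, -0.0026, 0.0008, 0, 0, 0, -1], [0, 0.0003, -0.0001, 0, 0, 0, -1], [0.0002, 0.0011, -0.0003, 0, 0, 0, -1], [0.0002, 0.001, -0.0003, 0, 0, 0, -1], [0.0001, 0.0005, -0.0002, 0, 0, 0, -1], [0, 0.0001, 0, 0, 0, 0, -1], [0, -0.0001, 0, 0, 0, 0, -1]],
  ],
)

```text
clock: 12.15
eef_pos: [490.1, -42.1, 229.4]
tcp_rot: [-3.142, -0.0, 2.983]
contact_force: [-1.0, 0.7, 2.6]
opening: 0.18
grasp_force: 20.5
```

```bash
python3 step.py 2 ctl 0 0.2 7 2>/dev/null
```

```text
t 12.25 ucmd -0.2934 umeas -0.2966 F [-0.7 -0.4  4. ] phi [-0.0007 -0.0003]
A 13.1 mu 3.87 u0 -0.2895  state phi -0.0002 w 0.003  rms 0.0004
pred end [-0.  0.] max w 0.001
u -> [-0.2906 -0.2893 -0.289  -0.2891 -0.2894 -0.2895 -0.2896]
[[-0.0001, -0.0003, 0.0001, 0, 0, 0, -1], [-0.0, -0.0002, 0.0001, 0, 0, 0, -1], [-0.0, 0.0, -0.0, 0, 0, 0, -1], [-0.0, 0.0, -0.0, 0, 0, 0, -1], [-0.0, 0.0, -0.0001, 0, 0, 0, -1], [-0.0, 0.0001, 0.0, 0, 0, 0, -1], [-0.0, -0.0, 0.0, 0, 0, 0, -1]]
```

Emit:
send_rows(
  moves=[
    [[-0.0001, -0.0003, 0.0001, 0, 0, 0, -1], [0, -0.0002, 0.0001, 0, 0, 0, -1], [0, 0, 0, 0, 0, 0, -1], [0, 0, 0, 0, 0, 0, -1], [0, 0, -0.0001, 0, 0, 0, -1], [0, 0.0001, 0, 0, 0, 0, -1], [0, 0, 0, 0, 0, 0, -1]],
  ],
)

```text
clock: 12.95
eef_pos: [490.0, -42.5, 229.5]
tcp_rot: [-3.142, 0.0, 2.983]
contact_force: [-0.7, 0.4, 3.5]
opening: 0.181
grasp_force: 20.5
```

```bash
python3 step.py 2 ctl 0 0.2 7 2>/dev/null
```

```text
t 13.05 ucmd -0.2896 umeas -0.2933 F [-2.2  1.2  3.6] phi [-0.0017 -0.002 ]
A 13.0 mu 3.85 u0 -0.2895  state phi -0.0019 w -0.003  rms 0.0004
pred end [-0.     0.002] max w 0.005
u -> [-0.2857 -0.2862 -0.288  -0.2895 -0.2902 -0.2904 -0.2902]
[[-0.0001, -0.0005, 0.0002, 0, 0, 0, -1], [0.0, 0.0001, -0.0, 0, 0, 0, -1], [0.0001, 0.0002, -0.0001, 0, 0, 0, -1], [-0.0, 0.0002, -0.0001, 0, 0, 0, -1], [0.0, 0.0, 0.0, 0, 0, 0, -1], [0.0, 0.0001, 0.0, 0, 0, 0, -1], [0.0, -0.0001, 0.0, 0, 0, 0, -1]]
```

Emit:
send_rows(
  moves=[
    [[-0.0001, -0.0005, 0.0002, 0, 0, 0, -1], [0, 0.0001, 0, 0, 0, 0, -1], [0.0001, 0.0002, -0.0001, 0, 0, 0, -1], [0, 0.0002, -0.0001, 0, 0, 0, -1], [0, 0, 0, 0, 0, 0, -1], [0, 0.0001, 0, 0, 0, 0, -1], [0, -0.0001, 0, 0, 0, 0, -1]],
  ],
)

```text
clock: 13.75
eef_pos: [490.0, -42.5, 229.5]
tcp_rot: [3.142, 0.0, 2.983]
contact_force: [-1.6, 1.1, 3.7]
opening: 0.178
grasp_force: 20.5
```

```bash
python3 step.py 2 ctl -0.2 0.13 5 2>/dev/null
```

```text
t 13.85 ucmd -0.2902 umeas -0.2935 F [-0.9  0.3  4.2] phi [-0.0052 -0.0057]
A 12.5 mu 3.90 u0 -0.2891  state phi -0.0063 w -0.013  rms 0.0001
pred end [-0.031 -0.09 ] max w 0.09
u -> [-0.2987 -0.302  -0.3015 -0.2984 -0.2941]
[[0.0002, 0.001, -0.0003, 0, 0, 0, -1], [0.0, 0.0004, -0.0001, 0, 0, 0, -1], [0.0, -0.0001, 0.0, 0, 0, 0, -1], [-0.0, -0.0003, 0.0001, 0, 0, 0, -1], [-0.0001, -0.0005, 0.0002, 0, 0, 0, -1]]
```

Held level for 7 s. Now lowering.

Emit:
send_rows(
  moves=[
    [[0.0002, 0.001, -0.0003, 0, 0, 0, -1], [0, 0.0004, -0.0001, 0, 0, 0, -1], [0, -0.0001, 0, 0, 0, 0, -1], [0, -0.0003, 0.0001, 0, 0, 0, -1], [-0.0001, -0.0005, 0.0002, 0, 0, 0, -1]],
  ],
)

```text
clock: 14.35
eef_pos: [490.1, -42.0, 229.4]
tcp_rot: [3.142, 0.0, 2.983]
contact_force: [-1.5, 0.7, 4.3]
opening: 0.179
grasp_force: 20.5
```

```bash
python3 step.py 2 ctl -0.2 0.13 4 2>/dev/null
```

```text
t 14.45 ucmd -0.2941 umeas -0.2973 F [-1.4 -0.6  3.8] phi [-0.028  -0.0315]
A 12.1 mu 3.86 u0 -0.2893  state phi -0.0367 w -0.097  rms 0.0004
pred end [-0.065 -0.055] max w 0.09
u -> [-0.2546 -0.2554 -0.2688 -0.2805]
[[-0.0007, -0.0045, 0.0013, 0, 0, 0, -1], [-0.0, 0.0001, -0.0, 0, 0, 0, -1], [0.0002, 0.0015, -0.0005, 0, 0, 0, -1], [0.0002, 0.0013, -0.0003, 0, 0, 0, -1]]
```

Emit:
send_rows(
  moves=[
    [[-0.0007, -0.0045, 0.0013, 0, 0, 0, -1], [0, 0.0001, 0, 0, 0, 0, -1], [0.0002, 0.0015, -0.0005, 0, 0, 0, -1], [0.0002, 0.0013, -0.0003, 0, 0, 0, -1]],
  ],
)

```text
clock: 14.85
eef_pos: [489.8, -43.6, 229.8]
tcp_rot: [-3.142, -0.0, 2.983]
contact_force: [-0.6, 0.4, 1.8]
opening: 0.179
grasp_force: 20.3
```

```bash
python3 step.py 2 ctl -0.2 0.16 5 2>/dev/null
```

```text
t 14.95 ucmd -0.2805 umeas -0.2843 F [-1.5  1.1  1.7] phi [-0.055  -0.0558]
A 13.5 mu 3.59 u0 -0.2904  state phi -0.0575 w -0.026  rms 0.0007
pred end [-0.102 -0.15 ] max w 0.15
u -> [-0.2952 -0.2998 -0.2967 -0.289  -0.2793]
[[0.0003, 0.0017, -0.0006, 0, 0, 0, -1], [0.0001, 0.0005, -0.0001, 0, 0, 0, -1], [-0.0001, -0.0003, 0.0001, 0, 0, 0, -1], [-0.0001, -0.0009, 0.0003, 0, 0, 0, -1], [-0.0002, -0.0011, 0.0003, 0, 0, 0, -1]]
```

Emit:
send_rows(
  moves=[
    [[0.0003, 0.0017, -0.0006, 0, 0, 0, -1], [0.0001, 0.0005, -0.0001, 0, 0, 0, -1], [-0.0001, -0.0003, 0.0001, 0, 0, 0, -1], [-0.0001, -0.0009, 0.0003, 0, 0, 0, -1], [-0.0002, -0.0011, 0.0003, 0, 0, 0, -1]],
  ],
)

```text
clock: 15.45
eef_pos: [489.8, -43.7, 229.9]
tcp_rot: [3.141, -0.0, 2.983]
contact_force: [-0.7, 1.7, 2.4]
opening: 0.18
grasp_force: 20.3
```

```bash
python3 step.py 2 ctl -0.205 0.16 4 2>/dev/null
```

```text
t 15.55 ucmd -0.2793 umeas -0.2824 F [-0.8  1.9  2. ] phi [-0.0889 -0.0941]
A 13.3 mu 3.55 u0 -0.2923  state phi -0.1009 w -0.128  rms 0.0007
pred end [-0.148 -0.118] max w 0.125
u -> [-0.2514 -0.2557 -0.2645 -0.2659]
[[-0.0005, -0.0032, 0.0009, 0, 0, 0, -1], [0.0001, 0.0005, -0.0002, 0, 0, 0, -1], [0.0001, 0.001, -0.0002, 0, 0, 0, -1], [0.0001, 0.0002, -0.0001, 0, 0, 0, -1]]
```

Emit:
send_rows(
  moves=[
    [[-0.0005, -0.0032, 0.0009, 0, 0, 0, -1], [0.0001, 0.0005, -0.0002, 0, 0, 0, -1], [0.0001, 0.001, -0.0002, 0, 0, 0, -1], [0.0001, 0.0002, -0.0001, 0, 0, 0, -1]],
  ],
)

```text
clock: 15.95
eef_pos: [489.6, -45.1, 230.2]
tcp_rot: [3.142, -0.0, 2.983]
contact_force: [-0.8, 1.9, 0.4]
opening: 0.176
grasp_force: 20.3
```

```bash
python3 step.py 2 ctl -0.205 0.12 5 2>/dev/null
```

```text
t 16.05 ucmd -0.2659 umeas -0.2708 F [-0.   2.5  1. ] phi [-0.1335 -0.1368]
A 13.9 mu 2.82 u0 -0.2899  state phi -0.1410 w -0.073  rms 0.0007
pred end [-0.185 -0.095] max w 0.1
u -> [-0.2657 -0.2687 -0.2667 -0.2585 -0.247 ]
[[-0.0, -0.0001, 0.0, 0, 0, 0, -1], [0.0, 0.0004, -0.0001, 0, 0, 0, -1], [-0.0, -0.0002, 0.0001, 0, 0, 0, -1], [-0.0002, -0.001, 0.0003, 0, 0, 0, -1], [-0.0002, -0.0013, 0.0003, 0, 0, 0, -1]]
```

Emit:
send_rows(
  moves=[
    [[0, -0.0001, 0, 0, 0, 0, -1], [0, 0.0004, -0.0001, 0, 0, 0, -1], [0, -0.0002, 0.0001, 0, 0, 0, -1], [-0.0002, -0.001, 0.0003, 0, 0, 0, -1], [-0.0002, -0.0013, 0.0003, 0, 0, 0, -1]],
  ],
)

```text
clock: 16.55
eef_pos: [489.2, -47.3, 230.8]
tcp_rot: [3.141, -0.0, 2.983]
contact_force: [0.3, 3.9, -1.0]
opening: 0.178
grasp_force: 20.1
```

```bash
python3 step.py 2 ctl -0.205 0.12 4 2>/dev/null
```

```text
t 16.65 ucmd -0.2470 umeas -0.2509 F [ 0.   3.6 -2. ] phi [-0.1797 -0.1829]
A 14.4 mu 2.86 u0 -0.2903  state phi -0.1869 w -0.068  rms 0.0006
pred end [-0.203 -0.015] max w 0.055
u -> [-0.243  -0.2415 -0.2424 -0.2444]
[[-0.0001, -0.0005, 0.0001, 0, 0, 0, -1], [0.0, -0.0001, 0.0001, 0, 0, 0, -1], [0.0, 0.0001, -0.0001, 0, 0, 0, -1], [0.0001, 0.0002, -0.0, 0, 0, 0, -1]]
```

Emit:
send_rows(
  moves=[
    [[-0.0001, -0.0005, 0.0001, 0, 0, 0, -1], [0, -0.0001, 0.0001, 0, 0, 0, -1], [0, 0.0001, -0.0001, 0, 0, 0, -1], [0.0001, 0.0002, 0, 0, 0, 0, -1]],
  ],
)

```text
clock: 17.05
eef_pos: [489.1, -47.7, 231.0]
tcp_rot: [-3.141, -0.0, 2.983]
contact_force: [-0.0, 2.8, -0.3]
opening: 0.171
grasp_force: 20.1
```

```bash
python3 step.py 2 scan -0.06 4 2>/dev/null
```

```text
t 17.15 ucmd -0.2444 umeas -0.2483 F [-0.   1.5 -0.5] phi [-0.1987 -0.1987]
u -> [-0.2594 -0.2744 -0.2894 -0.3044]
[[0.0002, 0.0017, -0.0005, 0, 0, 0, -1], [0.0003, 0.0017, -0.0004, 0, 0, 0, -1], [0.0003, 0.0018, -0.0006, 0, 0, 0, -1], [0.0003, 0.0017, -0.0005, 0, 0, 0, -1]]
```

Landed softly. Now I unload the crank.

Emit:
send_rows(
  moves=[
    [[0.0002, 0.0017, -0.0005, 0, 0, 0, -1], [0.0003, 0.0017, -0.0004, 0, 0, 0, -1], [0.0003, 0.0018, -0.0006, 0, 0, 0, -1], [0.0003, 0.0017, -0.0005, 0, 0, 0, -1]],
  ],
)

```text
clock: 17.55
eef_pos: [490.3, -40.9, 229.1]
tcp_rot: [-3.141, 0.0, 2.983]
contact_force: [-1.7, 0.8, 2.4]
opening: 0.179
grasp_force: 20.5
```

```bash
python3 step.py 2 scan -0.3413 10 2>/dev/null
```

```text
t 17.65 ucmd -0.3044 umeas -0.3083 F [-1.4  0.4  1.6] phi [-0.2006 -0.2005]
u -> [-0.3385 -0.3727 -0.4068 -0.4409 -0.4751 -0.5092 -0.5433 -0.5774 -0.6116
 -0.6457]
[[0.0006, 0.0038, -0.0013, 0, 0, 0, -1], [0.0006, 0.0038, -0.0014, 0, 0, 0, -1], [0.0006, 0.0038, -0.0016, 0, 0, 0, -1], [0.0006, 0.0037, -0.0017, 0, 0, 0, -1], [0.0006, 0.0036, -0.0018, 0, 0, 0, -1], [0.0005, 0.0036, -0.0019, 0, 0, 0, -1], [0.0006, 0.0035, -0.0021, 0, 0, 0, -1], [0.0005, 0.0035, -0.0022, 0, 0, 0, -1], [0.0006, 0.0033, -0.0023, 0, 0, 0, -1], [0.0005, 0.0033, -0.0024, 0, 0, 0, -1]]
```

Emit:
send_rows(
  moves=[
    [[0.0006, 0.0038, -0.0013, 0, 0, 0, -1], [0.0006, 0.0038, -0.0014, 0, 0, 0, -1], [0.0006, 0.0038, -0.0016, 0, 0, 0, -1], [0.0006, 0.0037, -0.0017, 0, 0, 0, -1], [0.0006, 0.0036, -0.0018, 0, 0, 0, -1], [0.0005, 0.0036, -0.0019, 0, 0, 0, -1], [0.0006, 0.0035, -0.0021, 0, 0, 0, -1], [0.0005, 0.0035, -0.0022, 0, 0, 0, -1], [0.0006, 0.0033, -0.0023, 0, 0, 0, -1], [0.0005, 0.0033, -0.0024, 0, 0, 0, -1]],
  ],
)

```text
clock: 18.65
eef_pos: [496.3, -4.7, 210.2]
tcp_rot: [-3.141, 0.001, 2.983]
contact_force: [1.0, -1.6, 0.4]
opening: 0.18
grasp_force: 20.9
```

Emit:
send_rows(
  moves=[
    [[0, 0, 0, 0, 0, 0, -0.5], [0, 0, 0, 0, 0, 0, -0.2], [0, 0, 0, 0, 0, 0, 0.2], [0, 0, 0, 0, 0, 0, 0.6], [0, 0, 0, 0, 0, 0, 1], [0, 0, 0, 0, 0, 0, 1], [0, 0, 0, 0, 0, 0, 1]],
  ],
)

```text
clock: 19.35
eef_pos: [496.0, -4.9, 210.3]
tcp_rot: [3.142, 0.0, 2.983]
contact_force: [0.4, 0.5, -0.0]
opening: 1.002
grasp_force: 0.0
```

Emit:
send_rows(
  moves=[
    [[0, 0, 0.015, 0, 0, 0, 1], [0, 0, 0.03, 0, 0, 0, 1], [0, 0, 0.03, 0, 0, 0, 1], [0, 0, 0.03, 0, 0, 0, 1], [0, 0, 0.015, 0, 0, 0, 1], [0, 0, 0, 0, 0, 0, 1], [0, 0, 0, 0, 0, 0, 1], [0, 0, 0, 0, 0, 0, 1]],
  ],
)

```text
clock: 20.15
eef_pos: [495.3, -4.9, 328.9]
tcp_rot: [-3.141, -0.002, 2.983]
contact_force: [0.1, 0.8, -0.3]
opening: 1.004
grasp_force: 0.0
```

```bash
python3 - <<'E'
from ctl import *
s=sense(); print(s["clock"],s["eef_pos"],s["opening"],s["contact_force"])
for i in range(3):
    im=grab_frame("scene")["img"][:,:,::-1]; print(tilt(im.astype(np.float32)))
a=cv2.imread("pics/scene0.png")
print("diff", [(float(np.abs(im[y0:y1,x0:x1].astype(float)-a[y0:y1,x0:x1]).mean())) for x0,x1,y0,y1 in((120,155,275,300),(145,210,320,365),(300,390,130,190),(240,275,180,205))])
cv2.imwrite("pics/end.png",cv2.resize(im[120:370,110:400],None,fx=2.2,fy=2.2))
E
```

```text
20.15 [495.28983516  -4.87925728 328.90685352] 1.0038561883037367 [ 0.09433832  0.81363692 -0.31081529]
-0.2005157093749176
-0.20053067850718506
-0.20052388799685633
diff [2.9683809523809526, 3.06017094017094, 2.7320987654320987, 2.8236190476190477]
```

View pics/end.png

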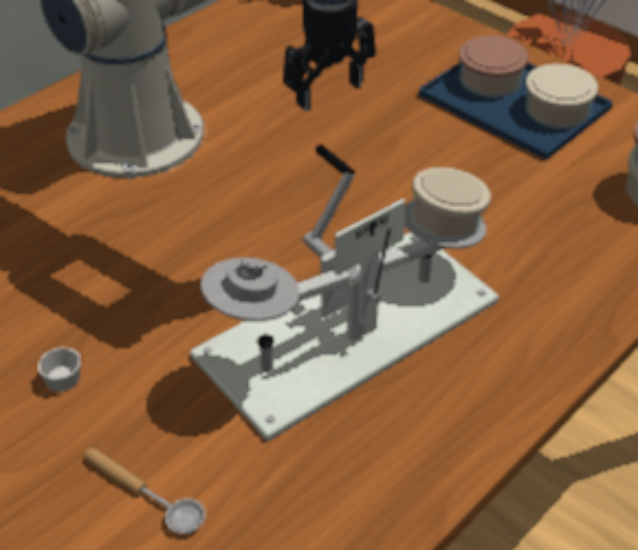

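The beam is back on the tub-side stop at -0.2. The crank is free at its starting lean, with the handle at (335,158). The gripper is clear and the bystanders have not moved.

```bash
python3 -c "
from rig import sign_off; print(sign_off())"
```

```text
the job is handed in; nothing more can be done
None
```

The job is handed in: by camera measurement the beam stayed level for about 7 s, was lowered gently onto the tub-side stop, and the crank was let go with nothing else moved. The hand-in returned no verdict.

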